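Put the brush drawer away and open the tool drawer

TASK

The brush drawer of the binder's chest stands open with its telescoping brush tube pulled out: press the tube fully home, innermost section first, then push that drawer fully shut so that the chest's interlock frees the others, and pull the other bar-handled drawer out to its stop. Leave the knob drawer shut and do not disturb the jar, bottle and book, and let go at the end.

Things in the scene. Friction and masses are not known exactly. Their poses are not given: they have to be found in the camera images.
- chest: Fixed plywood chest, 220 deep x 433 wide x 130 high, three drawers side by side (135 mm apart, any order). Origin: centre of its underside. +x points from the drawer fronts to the back, +y along the row. Shut drawer faces lie 110 mm to -x of the origin, the top board's front edge 98 mm. Unless every other drawer is fully shut (within 5 mm) a drawer is locked and gives only some 6 mm.
- brush_drawer (a joint): How far the brush drawer is out, m: 0 shut, 0.13 at its stop; starts 0.10 to 0.125. About 2 N friction; stays where left. Tray open on top; front board 131 wide, 12 thick, its top 117 mm above the table. The tube stands in it behind the front board and, if extended, hits the chest's top board when the drawer is pushed in.
- brush_drawer_grip (a point): Middle of the brush drawer's steel bar handle, 95 mm above the table: a round bar 10 mm thick and 80 long parallel to the front, its centre line 42 mm in front of the face (37 mm free gap behind it). The frame is parallel to the chest's.
- tool_drawer (a joint): How far the other bar-handled drawer (the one to open) is out, m: 0 shut, 0.13 at its stop; same tray, front, handle and friction as the brush drawer. Starts shut.
- tool_drawer_grip (a point): Middle of the tool drawer's bar handle: same handle and offsets as on the brush drawer; it moves with the drawer.
- knob_drawer (a joint): How far the third drawer is out, m: 0 shut. It has a round steel knob and stays shut throughout.
- knob_drawer_grip (a point): Centre of the knob drawer's knob (32 mm diameter, 16 thick), 34 mm in front of the face, 95 mm above the table.
- tube_cap (a point): Centre of the top of the black cap on the innermost section of an aluminium telescoping brush tube, upright in the brush drawer and fixed to its floor, axis 48 mm behind the drawer's face (90 mm to +x of its handle bar). Sections 50, 40 and 30 mm in diameter. Fully home the cap's top is 111 mm above the table; extended it is higher by the two tube joint values.
- tube_inner (a joint): How far the innermost section stands out of the middle one beyond fully home, m: 0 home, at most 0.045; starts 0.022 to 0.045. About 3 N slides it; at 0 it stands 6 mm above the middle section's rim and carries the middle section down with it when pressed on.
- tube_middle (a joint): How far the middle section stands out of the outer one beyond fully home, m: 0 home, at most 0.045; starts 0.025 to 0.045. About 9 N slides it; at 0 its rim stands 3 mm above the outer rim. It stays where it is left.
- paste_jar: Bystander: loose glass jar with a lid, 66 mm diameter, 95 high, standing on the table in front of the knob drawer. Origin: centre of its underside.
- glue_bottle: Bystander: loose white bottle, 60 mm diameter, 135 high, standing on the chest's top. Origin: centre of its underside.
- book: Bystander: loose red book, 90 x 130 x 26, lying on the chest's top. Origin: centre of its underside.

How it is judged (in metres and radians):
On the way, in this order (a step that is already met when the one before it is completed fails the run):
1. the brush tube is pressed fully home while its drawer is still open (value of joint each of tube_inner, tube_middle below 0.004 m and value of joint brush_drawer above 0.05 m), for 0.1 s.
2. the brush drawer is shut (value of joint brush_drawer below 0.005 m), for 0.1 s.
3. the tool drawer is pulled out to its stop with the brush drawer shut (value of joint tool_drawer above 0.115 m and value of joint brush_drawer below 0.006 m), for 0.1 s.
At the end, for the whole second after the job is handed in: Both tube sections within 4 mm of fully home, the brush drawer within 6 mm of shut, the tool drawer at rest at least 115 mm out (stop at 130 mm), the knob drawer within 8 mm of shut (all of step 3 and value of joint each of tube_inner, tube_middle below 0.004 m and value of joint knob_drawer below 0.008 m and velocity of joint tool_drawer between -0.01 and 0.01 m/s); the robot touches nothing.
It fails at once if the middle tube section is pushed down before the innermost is home (value of joint tube_inner above 0.008 m and value of joint tube_middle below 0.018 m).
It fails at once if the knob drawer is opened (value of joint knob_drawer above 0.02 m).
It fails at once if the paste jar is tipped or shoved more than 25 mm (angle between paste_jar's own z axis and vertical above 0.4 rad or distance of paste_jar from where it was at the start of the episode above 0.025 m).
It fails at once if the glue bottle is tipped or shoved more than 25 mm (angle between glue_bottle's own z axis and vertical above 0.4 rad or distance of glue_bottle from where it was at the start of the episode above 0.025 m).
It fails at once if the book is shoved more than 25 mm (distance of book from where it was at the start of the episode above 0.025 m).
It also fails if it takes over 48 s, if anything falls off the work surface, if the arm or the gripper's body presses on something with over 40 N, if the wrist force passes 120 N, or if a joint passes its speed limit or range.

ROBOT

A 6-joint arm with a two-finger parallel gripper is mounted at the origin on the work surface. World frame = base frame: x ahead of the robot, y to its left, z up, the work surface at z = 0. Lengths are in m, angles in degrees, forces in N, time in s.
With the tool pointing down it reaches from about 0.325 to 0.925 m from the base axis. Payload 3.1 kg.
Tool frame: the origin (TCP) lies at the very end of the fingers, on their centre line; the grasp point (between the pads) lies 19 mm behind it; z points along the fingers, y is the line along which they close (so a half turn about z gives the same grasp; the last joint's range is limited). The gripper opens to 85 mm and grips with 20 to 120 N. Pads are 22 mm wide; open, the fingers measure 114 mm over their backs; the gripper's body (76 mm by 85 mm) begins 54 mm behind the grasp point. The pads swing forward as they close: fully open they stand 13 mm farther back than shut.
Start: joints at [-72.147, 12.427, 92.441, -0, 75.132, -6.429], TCP at [0.257, -0.57, 0.231] pointing down, gripper open.
Joint ranges: [-157.48, 157.48], [-44.54, 120.13], [17.64, 146.25], [-64.5, 244.5], [7.68, 150.69], [-147.95, 147.95]. Speed limits (degrees/s): [159.86, 159.86, 180, 180, 180, 180].

INTERFACE

Orientations are given as a 3x3 rotation matrix whose columns are the frame's x, y, z axes.
In Python, from rig import r, snapshot gives the robot as it stands. The module is installed in compiled form; this text tells all that it offers.
- The arm moves only by the tool move_arm, never from a script. Its arguments are lists of equal length, an entry for each row: "xyz": the shift along the world's x, y, z as a fraction of full scale, a list of three; "twist": the turn, a rotation vector about the world's x, y, z as a fraction of full scale, a list of three. A call has 1 to 12 rows; each row is the pose to reach, as a shift and turn from the pose commanded when the call began; what a row does not reach only later rows make up. Full scale, the value 1, is 0.3 m for a shift and 1.5 rad for a turn. A row lasts 1/10 s, in which the tool goes at most 50 mm and 8.59 degrees, less where a joint would pass 70% of its speed; a pose out of reach is approached as far as the arm can. A call with a number of a shift or a turn outside -1 to 1 is refused whole. A call with a gripper value outside its range is refused whole. "gripper" is the closure, from 0 (fully open) to 1 (shut), set as the call begins (left out, the last holds). The fingers move at their own pace and stop on an object; "squeeze" is the grip in N (left out, the last holds). Time passes only in rows, so rows that repeat a pose let the fingers close. It gives the time, the measured TCP pose, the force, the opening and the grip force at its end, in the units of the state.
- r.state(): the state, without advancing time (a new reading comes with each control period).
- snapshot(name): name is "scene" or "top"; returns a dict with "img" (400x640x3 uint8, blue, green, red), "camera_matrix" (3x3 intrinsics, pixels), "R" (3x3) and "t" (3): a world point X has camera coordinates R X + t. Camera axes: x right, y down, z forward; pixel columns grow to the right and rows downward; lengths in m; the calibration is good to about 2 mm. A picture is of the moment at which its call begins. There is no depth.
- r.close_job(): hands the job in; it is judged then, once.
The state is a dict: "t": time; "qpos": joint angles; "dq": joint speeds; "joint_torque": joint torques, N m; "tool_pos": TCP position; "orientation": TCP orientation; "wrist_force": force on the tool from outside, world axes, zero at the start; "wrist_torque": the same for the moment, N m; "grip_width": finger opening in m; "finger_force": force on a finger pad.
Only numpy, scipy, OpenCV 4.12 (cv2) and the standard library are available. Lean on these libraries where they do the work, as an engineer would, in place of code of your own. Each camera call takes 0.05 s, during which the arm holds its last target. There are 200 camera calls.

## Working session

There is one attempt and no reset: what is moved stays moved. The work goes in short steps, Python scripts to look and compute and a tool call to move; the robot and the scene stay as the last step left them, time stands still between calls to the robot, and variables do not carry over. Pictures are saved under pics/ and viewed, at most 10 in all, crops included, and the job is handed in when it is done.

Besides the shell and the picture viewer there is one more tool, called by a JSON object that holds its "api" and its "payload", one argument or row to a line. move_arm: Moves the arm, as the interface text tells. Shift numbers are shares of 0.3 m and turn numbers shares of 1.5 rad, none past 1 either way. Its arguments: {"type":"object","properties":{"xyz":{"type":"array","items":{"type":"array","items":{"type":"number"}}},"twist":{"type":"array","items":{"type":"array","items":{"type":"number"}}},"gripper":{"type":"number"},"squeeze":{"type":"number"}},"required":["xyz","twist"]}

```bash
mkdir -p pics
python3 - <<'E'
from rig import r, snapshot
import cv2, pickle
d={}
for n in("scene","top"):
    s=snapshot(n); d[n]=s; cv2.imwrite(f"pics/{n}0.png",s["img"])
    print(n,s["camera_matrix"].round(1).tolist(),(-s["R"].T@s["t"]).round(3),s["R"].round(2).tolist())
pickle.dump(d,open("d0.pkl","wb"))
st=r.state();print(st["t"],st["tool_pos"],st["orientation"],st["wrist_force"])
E
```

```text
scene [[394.9, 0.0, 322.7], [0.0, 394.9, 205.1], [0.0, 0.0, 1.0]] [ 0.955 -0.033  0.689] [[0.17, 0.99, 0.01], [0.88, -0.15, -0.46], [-0.45, 0.09, -0.89]]
top [[502.9, 0.0, 315.6], [0.0, 502.9, 197.1], [0.0, 0.0, 1.0]] [0.589 0.011 0.991] [[-0.02, -1.0, -0.02], [-1.0, 0.03, -0.08], [0.09, 0.02, -1.0]]
0.1 [ 0.25681279 -0.56897821  0.23007017] [[ 9.11534721e-01  4.11222548e-01 -6.83801430e-04]
 [ 4.11223044e-01 -9.11532309e-01  2.11123470e-03]
 [ 2.44880218e-04 -2.20565864e-03 -9.99997538e-01]] [-0.62155316 -0.44697802 -0.99015545]
```

View pics/scene0.png

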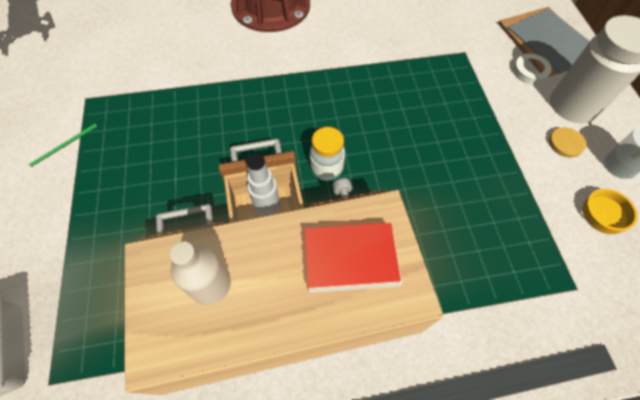

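View pics/top0.png

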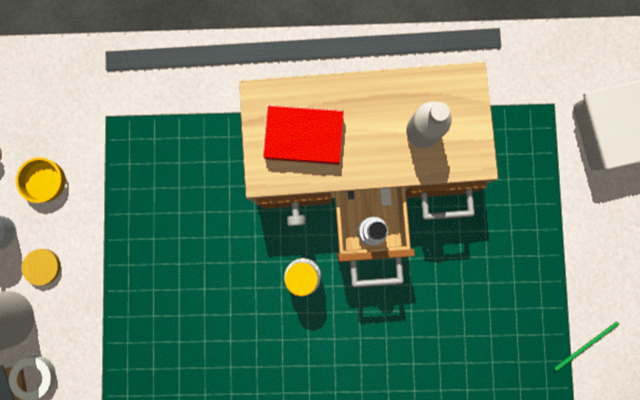

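The scene view shows the brush drawer open in the middle with its bar at about (232,153)–(279,144) and the cap at (256,161). The tool bar is at (158,217)–(210,209), and the knob (343,187) is behind the jar (327,142). In the top view the brush bar is at (352,283)–(402,280), the tool bar at (424,216)–(473,213), the cap at (376,230), and the chest's front edge runs (247,200)–(497,180).

```bash
cat > h.py <<'E'
import numpy as np, cv2
def ray(s,p):
    d=s["R"].T@np.linalg.inv(s["camera_matrix"])@np.array([p[0],p[1],1.]); return -s["R"].T@s["t"],d/np.linalg.norm(d)
def plane(s,p,z):
    o,d=ray(s,p); return o+d*(z-o[2])/d[2]
def tri(a,pa,b,pb):
    o1,d1=ray(a,pa);o2,d2=ray(b,pb)
    k=np.linalg.lstsq(np.c_[d1,-d2],o2-o1,rcond=None)[0]
    A,B=o1+k[0]*d1,o2+k[1]*d2; return (A+B)/2,np.linalg.norm(A-B)
def blob(s,box,f):
    x0,y0,x1,y1=box; im=s["img"][y0:y1,x0:x1]; hsv=cv2.cvtColor(im,cv2.COLOR_BGR2HSV)
    m=f(hsv).astype(np.uint8); n,l,st,c=cv2.connectedComponentsWithStats(m)
    i=1+np.argmax(st[1:,4]); rect=cv2.minAreaRect(np.argwhere(l==i)[:,::-1].astype(np.float32))
    return c[i]+[x0,y0],st[i],rect
E
python3 - <<'E'
import pickle; from h import *
d=pickle.load(open("d0.pkl","rb")); S,T=d["scene"],d["top"]
np.set_printoptions(precision=4,suppress=True)
for n,a,b in [("brushL",(234,153),(402,280)),("brushR",(278,145),(353,283)),("toolL",(160,217),(472,213)),("toolR",(209,209),(425,216)),("cap",(256,160),(376.5,230)),("knob",(343,187),(294,218))]:
    print(n,*tri(S,a,T,b), plane(T,b,.095))
steel=lambda h:(h[...,1]<60)&(h[...,2]>130)
for n,bs,bt in [("brush",(225,132,288,166),(345,255,410,292)),("tool",(150,198,218,236),(415,190,480,224))]:
    print(n,blob(S,bs,steel),blob(T,bt,steel))
dark=lambda h:(h[...,2]<60)
print("cap",blob(S,(246,152,268,176),dark),blob(T,(362,220,392,242),dark))
for p in [(247,200),(497,180),(485,64),(240,82)]: print("corner",plane(T,p,.13))
c=np.hstack([cv2.resize(S["img"][130:240,150:300],None,fx=3,fy=3,interpolation=2),cv2.resize(T["img"][180:290,340:456],None,fx=3,fy=3,interpolation=2)])
cv2.imwrite("pics/c0.png",c);print(c.shape)
E
```

```text
brushL [ 0.5148 -0.1203  0.0813] 0.006190664134431566 [ 0.5158 -0.1214  0.095 ]
brushR [ 0.5115 -0.0354  0.0824] 0.0010580622472228197 [ 0.5125 -0.0353  0.095 ]
toolL [ 0.6305 -0.2487  0.0909] 0.004099080520618324 [ 0.6305 -0.2496  0.095 ]
toolR [ 0.6275 -0.167   0.0879] 0.0016496845769616716 [ 0.6273 -0.1664  0.095 ]
cap [ 0.6032 -0.0714  0.1772] 1.2816181115580116e-05 [ 0.6046 -0.0797  0.095 ]
knob [0.6292 0.0654 0.0982] 0.0014024517031688067 [0.6295 0.0663 0.095 ]
brush (array([254.8045, 146.83  ]), array([  6,   7,  50,  22, 353], dtype=int32), ((30.116003036499023, 17.387998580932617), (14.04250717163086, 49.461822509765625), 79.69515228271484)) (array([376.8689, 278.3882]), array([  6,   9,  52,  22, 389], dtype=int32), ((31.54315948486328, 19.996246337890625), (18.192218780517578, 50.54838180541992), 85.03025817871094))
tool (array([168.7406, 216.7866]), array([  7,  11,  31,  23, 239], dtype=int32), ((19.251815795898438, 17.796892166137695), (15.322981834411621, 36.0540771484375), 56.82148742675781)) (array([462.597 , 209.8607]), array([ 30,   6,  29,  21, 201], dtype=int32), ((43.381187438964844, 16.31188201904297), (18.408187866210938, 28.557567596435547), 84.2894058227539))
cap (array([255.1146, 159.059 ]), array([  0,   0,  22,  17, 288], dtype=int32), ((10.5, 8.0), (16.0, 21.0), 90.0)) (array([377.3318, 230.4028]), array([  8,   3,  16,  16, 211], dtype=int32), ((15.5, 10.5), (15.0, 15.0), 90.0))
corner [0.6609 0.1445 0.13  ]
corner [ 0.6843 -0.2847  0.13  ]
corner [ 0.8885 -0.275   0.13  ]
corner [0.8693 0.1543 0.13  ]
(330, 798, 3)
```

View pics/c0.png

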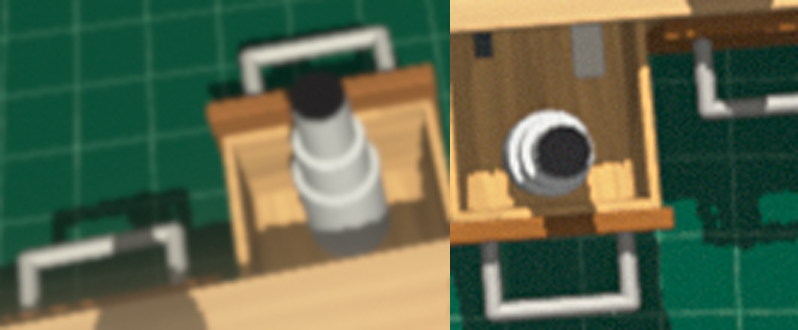

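The crop puts the cap top centre at (256.7,162) in the scene view and (377,230.7) in the top view, and the bar ends 3 px higher than I first read them. I'll re-triangulate with these.

Run:
```python
import pickle; from h import *
d=pickle.load(open("d0.pkl","rb")); S,T=d["scene"],d["top"]
np.set_printoptions(precision=4,suppress=True)
for n,a,b in [("brushL",(233.5,149),(402,280)),("brushR",(278,143),(353,283)),("toolL",(160,217),(472,213)),("toolR",(209.3,208.3),(425,216)),("cap",(256.7,162),(377,230.7))]:
    print(n,*tri(S,a,T,b))
for n,p,z in [("jar",(302,277),.095),("bottle",(438,112),.265)]: print(n,plane(T,p,z))
```

```text
brushL [ 0.5159 -0.1185  0.0951] 0.005800540583855426
brushR [ 0.5121 -0.0349  0.0894] 0.0012679303008133293
toolL [ 0.6305 -0.2487  0.0909] 0.004099080520618324
toolR [ 0.6274 -0.1663  0.0901] 0.002244178621934543
cap [ 0.6022 -0.072   0.1702] 0.0016517022845589622
jar [0.525  0.0543 0.095 ]
bottle [ 0.7717 -0.1581  0.265 ]
```

{"api": "move_arm", "payload": {
  "xyz": [
    [0.1,0.1,0.05],
    [0.2,0.2,0.05],
    [0.3,0.35,0.05],
    [0.4,0.5,0.05],
    [0.5,0.65,0.05],
    [0.6,0.8,0.05],
    [0.7,0.9,0.05],
    [0.8,1,0.05],
    [0.8,1,0.05]
  ],
  "twist": [
    [0,0,0.1],
    [0,0,0.2],
    [0,0,0.3],
    [0,0,0.4],
    [0,0,0.5],
    [0,0,0.6],
    [0,0,0.7],
    [0,0,0.795],
    [0,0,0.795]
  ],
  "gripper": 1,
  "squeeze": 40
}}

```text
t: 1.0
tool_pos: [0.5, -0.2648, 0.2459]
orientation: [[-0.054, 0.999, 0.001], [0.999, 0.054, 0.003], [0.002, 0.001, -1.0]]
wrist_force: [-0.1, 0.2, -0.1]
grip_width: -0.0
finger_force: 0.0
```

{"api": "move_arm", "payload": {
  "xyz": [
    [0.15,0.2,0],
    [0.25,0.36,0],
    [0.3,0.5,0],
    [0.345,0.643,0],
    [0.345,0.643,-0.1],
    [0.345,0.643,-0.16],
    [0.345,0.643,-0.16]
  ],
  "twist": [
    [0,0,0],
    [0,0,0],
    [0,0,0],
    [0,0,0],
    [0,0,0],
    [0,0,0],
    [0,0,0]
  ]
}}

```text
t: 1.7
tool_pos: [0.5976, -0.0759, 0.1939]
orientation: [[-0.046, 0.999, -0.008], [0.999, 0.046, 0.002], [0.002, -0.008, -1.0]]
wrist_force: [-0.2, -0.2, -0.7]
grip_width: 0.0
finger_force: 0.0
```

Run:
```python
from rig import snapshot
import cv2,numpy as np
S=snapshot("scene")["img"];T=snapshot("top")["img"]
c=np.hstack([cv2.resize(a,None,fx=3,fy=3,interpolation=2) for a in (S[100:260,170:300],T[150:310,330:460])]);cv2.imwrite("pics/c1.png",c)
```

```text
(no output)
```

View pics/c1.png

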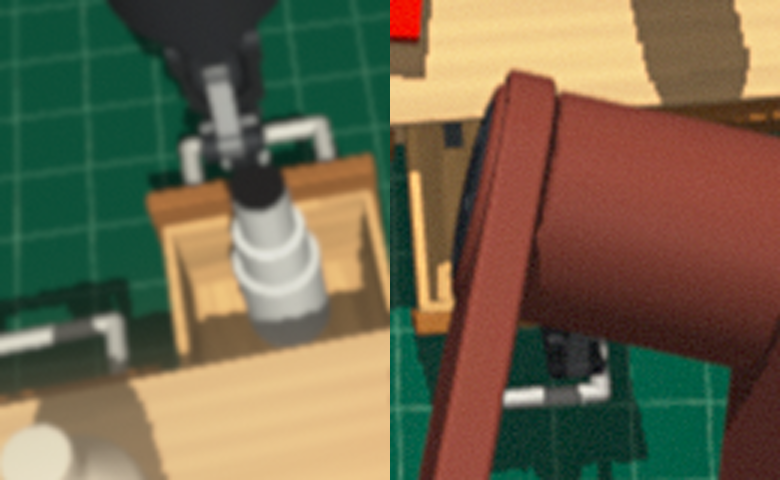

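The fingertips sit just above the cap (cap top at crop (257,186)), and the tube is untouched. Pressing down slowly.

{"api": "move_arm", "payload": {
  "xyz": [
    [0,0,-0.02],
    [0,0,-0.04],
    [0,0,-0.06],
    [0,0,-0.08],
    [0,0,-0.1],
    [0,0,-0.12],
    [0,0,-0.14],
    [0,0,-0.16],
    [0,0,-0.18],
    [0,0,-0.2],
    [0,0,-0.22],
    [0,0,-0.24]
  ],
  "twist": [
    [0,0,0],
    [0,0,0],
    [0,0,0],
    [0,0,0],
    [0,0,0],
    [0,0,0],
    [0,0,0],
    [0,0,0],
    [0,0,0],
    [0,0,0],
    [0,0,0],
    [0,0,0]
  ]
}}

```text
t: 3.0
tool_pos: [0.601, -0.0772, 0.1273]
orientation: [[-0.046, 0.999, 0.001], [0.999, 0.046, -0.001], [-0.001, 0.001, -1.0]]
wrist_force: [-2.1, -1.4, 8.6]
grip_width: 0.0
finger_force: 4.4
```

{"api": "move_arm", "payload": {
  "xyz": [
    [0,0,-0.015],
    [0,0,-0.03],
    [0,0,-0.04],
    [0,0,-0.05],
    [0,0,-0.06],
    [0,0,-0.06]
  ],
  "twist": [
    [0,0,0],
    [0,0,0],
    [0,0,0],
    [0,0,0],
    [0,0,0],
    [0,0,0]
  ]
}}

```text
t: 3.6
tool_pos: [0.6024, -0.0772, 0.1109]
orientation: [[-0.045, 0.999, 0.004], [0.999, 0.045, -0.001], [-0.001, 0.004, -1.0]]
wrist_force: [-1.7, -0.3, 12.2]
grip_width: 0.0001
finger_force: 5.8
```

{"api": "move_arm", "payload": {
  "xyz": [
    [0,0,-0.01],
    [0,0,-0.015],
    [0,0,-0.015]
  ],
  "twist": [
    [0,0,0],
    [0,0,0],
    [0,0,0]
  ]
}}

```text
t: 3.9
tool_pos: [0.606, -0.0773, 0.1107]
orientation: [[-0.045, 0.999, 0.012], [0.999, 0.045, -0.001], [-0.002, 0.012, -1.0]]
wrist_force: [-1.8, 0.0, 22.8]
grip_width: 0.0002
finger_force: 11.2
```

{"api": "move_arm", "payload": {
  "xyz": [
    [0,0,0.08],
    [0,0,0.15],
    [-0.15,0,0.15],
    [-0.3,0,0.15],
    [-0.42,0,0.15],
    [-0.42,0,0.15],
    [-0.42,0,0.04],
    [-0.42,0,-0.065],
    [-0.42,0,-0.065]
  ],
  "twist": [
    [0,0,0],
    [0,0,0],
    [0,0,0],
    [0,0,0],
    [0,0,0],
    [0,0,0],
    [0,0,0],
    [0,0,0],
    [0,0,0]
  ]
}}

```text
t: 4.8
tool_pos: [0.4708, -0.0752, 0.0797]
orientation: [[-0.045, 0.999, -0.009], [0.999, 0.045, 0.004], [0.004, -0.009, -1.0]]
wrist_force: [-0.9, -0.3, 0.2]
grip_width: 0.0001
finger_force: 0.0
```

Run:
```python
from rig import snapshot
import cv2,numpy as np
S=snapshot("scene")["img"];T=snapshot("top")["img"]
c=np.hstack([cv2.resize(a,None,fx=3,fy=3,interpolation=2) for a in (S[100:260,170:300],T[150:310,330:460])]);cv2.imwrite("pics/c2.png",c)
```

```text
(no output)
```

View pics/c2.png

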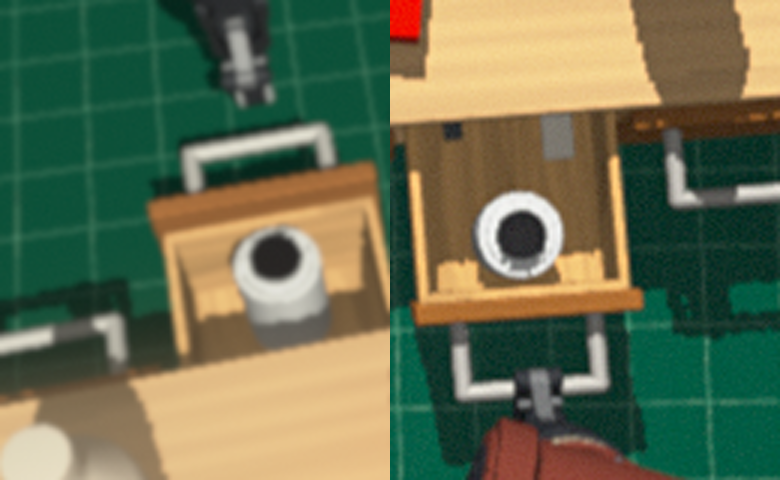

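The tube is fully down (cap flush in the rings at crop (275,258)), the drawer is still open, and the fingers stand in front of the bar's middle. Pushing it shut.

{"api": "move_arm", "payload": {
  "xyz": [
    [0.05,0,0],
    [0.1,0.005,0],
    [0.15,0.01,0],
    [0.2,0.01,0],
    [0.25,0.015,0],
    [0.3,0.015,0],
    [0.34,0.02,0],
    [0.37,0.02,0],
    [0.39,0.02,0],
    [0.4,0.02,0],
    [0.4,0.02,0]
  ],
  "twist": [
    [0,0,0],
    [0,0,0],
    [0,0,0],
    [0,0,0],
    [0,0,0],
    [0,0,0],
    [0,0,0],
    [0,0,0],
    [0,0,0],
    [0,0,0],
    [0,0,0]
  ]
}}

```text
t: 6.0
tool_pos: [0.5955, -0.0707, 0.0847]
orientation: [[-0.046, 0.999, 0.002], [0.999, 0.046, -0.0], [-0.0, 0.002, -1.0]]
wrist_force: [-0.1, -0.2, -0.5]
grip_width: -0.0003
finger_force: 0.0
```

{"api": "move_arm", "payload": {
  "xyz": [
    [0.01,0,0],
    [0.02,0,0],
    [0.03,0,0],
    [0.04,0,0],
    [0.04,0,0]
  ],
  "twist": [
    [0,0,0],
    [0,0,0],
    [0,0,0],
    [0,0,0],
    [0,0,0]
  ]
}}

```text
t: 6.5
tool_pos: [0.6036, -0.0703, 0.0839]
orientation: [[-0.046, 0.999, -0.008], [0.999, 0.046, 0.001], [0.001, -0.008, -1.0]]
wrist_force: [-8.3, 1.3, 7.8]
grip_width: 0.0002
finger_force: 4.8
```

{"api": "move_arm", "payload": {
  "xyz": [
    [0.01,0,0],
    [0.02,0,0],
    [0.02,0,0]
  ],
  "twist": [
    [0,0,0],
    [0,0,0],
    [0,0,0]
  ]
}}

```text
t: 6.8
tool_pos: [0.604, -0.0703, 0.0839]
orientation: [[-0.047, 0.999, -0.022], [0.999, 0.047, 0.002], [0.003, -0.022, -1.0]]
wrist_force: [-22.4, 1.4, 19.1]
grip_width: -0.0002
finger_force: 12.0
```

Run:
```python
from rig import snapshot
import cv2,numpy as np
S=snapshot("scene")["img"];T=snapshot("top")["img"]
c=np.hstack([cv2.resize(a,None,fx=3,fy=3,interpolation=2) for a in (S[100:260,150:280],T[150:310,350:490])]);cv2.imwrite("pics/c3.png",c[:,:800])
```

```text
(no output)
```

View pics/c3.png

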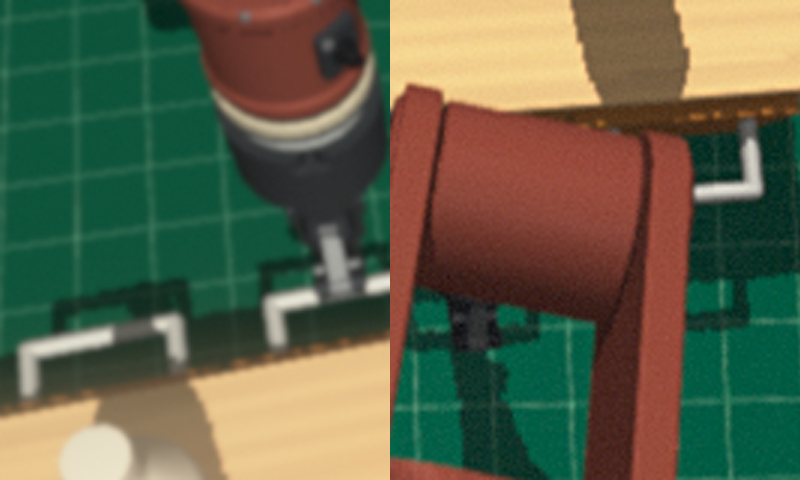

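The brush drawer is shut: its front is flush with its neighbour, and force rises with no motion. Backing off and going over the tool handle with a partial opening.

{"api": "move_arm", "payload": {
  "xyz": [
    [-0.1,0,0],
    [-0.1,0,0.13],
    [-0.1,-0.1,0.27],
    [-0.05,-0.22,0.27],
    [0,-0.34,0.27],
    [0.055,-0.45,0.27],
    [0.055,-0.45,0.27],
    [0.055,-0.45,0.27],
    [0.055,-0.45,0.27]
  ],
  "twist": [
    [0,0,0],
    [0,0,0],
    [0,0,0],
    [0,0,0],
    [0,0,0],
    [0,0,0],
    [0,0,0],
    [0,0,0],
    [0,0,0]
  ],
  "gripper": 0.62
}}

```text
t: 7.8
tool_pos: [0.6287, -0.2049, 0.1647]
orientation: [[-0.046, 0.999, -0.001], [0.999, 0.046, 0.001], [0.001, -0.001, -1.0]]
wrist_force: [-0.2, -0.3, 0.8]
grip_width: 0.0322
finger_force: 0.0
```

Run:
```python
from rig import snapshot
import cv2,numpy as np
S=snapshot("scene")["img"]
c=cv2.resize(S[120:270,110:300],None,fx=4,fy=4,interpolation=2);cv2.imwrite("pics/c4.png",c)
```

```text
(no output)
```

View pics/c4.png

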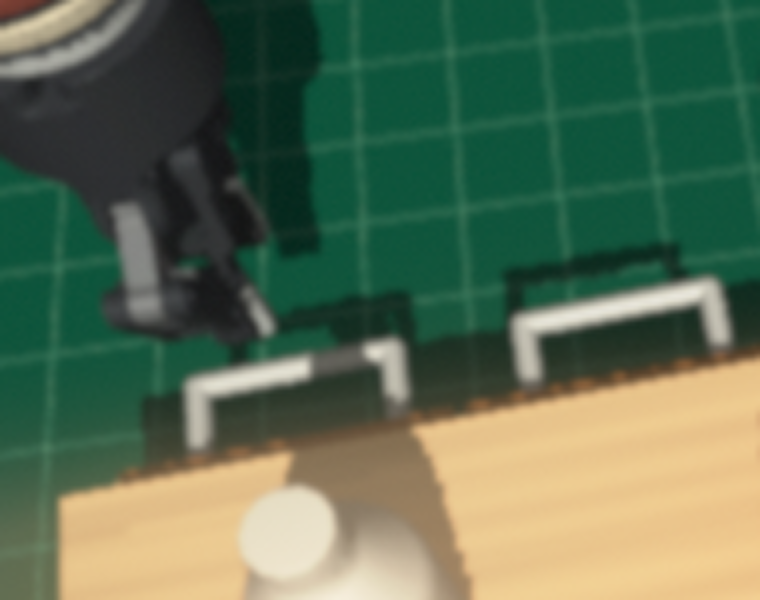

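Both handles show shut and the fingers hang above the tool bar. I'll check by projecting the expected fingertips.

Run:
```python
import pickle; from h import *
S=pickle.load(open("d0.pkl","rb"))["scene"]
for n,X in [("tcp",(.629,-.205,.165)),("near",(.645,-.205,.16)),("nearback",(.66,-.205,.16)),("far",(.613,-.206,.16)),("farback",(.6,-.206,.16)),("barmid",(.629,-.2075,.095)),("down",(.629,-.205,.095))]:
    c=S["camera_matrix"]@(S["R"]@np.array(X)+S["t"]); p=c[:2]/c[2]; print(n,p.round(1),((p-[110,120])*4).round())
```

```text
tcp [170.5 190.9] [242. 284.]
near [171.6 201.7] [246. 327.]
nearback [171.6 210.5] [246. 362.]
far [170.9 183.6] [244. 255.]
farback [170.9 176.5] [244. 226.]
barmid [183.  211.6] [292. 366.]
down [184.5 211.3] [298. 365.]
```

The projected bar middle (295,366) matches the picture. Descending and gripping.

{"api": "move_arm", "payload": {
  "xyz": [
    [0,-0.005,-0.08],
    [0,-0.005,-0.16],
    [0,-0.005,-0.23],
    [0,-0.005,-0.29],
    [0,-0.005,-0.29]
  ],
  "twist": [
    [0,0,0],
    [0,0,0],
    [0,0,0],
    [0,0,0],
    [0,0,0]
  ]
}}

```text
t: 8.35
tool_pos: [0.6263, -0.2052, 0.0746]
orientation: [[-0.047, 0.999, -0.006], [0.999, 0.047, 0.003], [0.003, -0.006, -1.0]]
wrist_force: [-1.2, 0.2, 0.1]
grip_width: 0.0327
finger_force: 0.0
```

{"api": "move_arm", "payload": {
  "xyz": [
    [0,0,0],
    [0,0,0],
    [0,0,0],
    [0,0,0],
    [0,0,0]
  ],
  "twist": [
    [0,0,0],
    [0,0,0],
    [0,0,0],
    [0,0,0],
    [0,0,0]
  ],
  "gripper": 1,
  "squeeze": 40
}}

```text
t: 8.85
tool_pos: [0.6286, -0.2073, 0.0794]
orientation: [[-0.046, 0.999, -0.001], [0.999, 0.046, 0.0], [0.0, -0.001, -1.0]]
wrist_force: [-3.8, 1.3, 4.0]
grip_width: 0.0085
finger_force: 39.3
```

{"api": "move_arm", "payload": {
  "xyz": [
    [-0.02,0,0],
    [-0.06,0,0],
    [-0.11,-0.005,0],
    [-0.16,-0.005,0],
    [-0.21,-0.01,0],
    [-0.26,-0.01,0],
    [-0.31,-0.015,0],
    [-0.36,-0.015,0],
    [-0.395,-0.02,0],
    [-0.415,-0.02,0],
    [-0.43,-0.02,0],
    [-0.43,-0.02,0]
  ],
  "twist": [
    [0,0,0],
    [0,0,0],
    [0,0,0],
    [0,0,0],
    [0,0,0],
    [0,0,0],
    [0,0,0],
    [0,0,0],
    [0,0,0],
    [0,0,0],
    [0,0,0],
    [0,0,0]
  ]
}}

```text
t: 10.05
tool_pos: [0.5, -0.2137, 0.0793]
orientation: [[-0.045, 0.999, 0.0], [0.999, 0.045, -0.001], [-0.001, 0.0, -1.0]]
wrist_force: [-0.4, 2.5, 7.4]
grip_width: 0.0084
finger_force: 40.7
```

{"api": "move_arm", "payload": {
  "xyz": [
    [-0.01,0,0],
    [-0.015,0,0],
    [-0.015,0,0]
  ],
  "twist": [
    [0,0,0],
    [0,0,0],
    [0,0,0]
  ]
}}

```text
t: 10.35
tool_pos: [0.4987, -0.2138, 0.0794]
orientation: [[-0.045, 0.999, 0.007], [0.999, 0.045, -0.001], [-0.002, 0.007, -1.0]]
wrist_force: [8.0, 2.8, 1.4]
grip_width: 0.0087
finger_force: 40.1
```

{"api": "move_arm", "payload": {
  "xyz": [
    [0,0,0],
    [0,0,0],
    [0,0,0],
    [0,0,0]
  ],
  "twist": [
    [0,0,0],
    [0,0,0],
    [0,0,0],
    [0,0,0]
  ],
  "gripper": 0.62
}}

```text
t: 10.75
tool_pos: [0.4946, -0.2132, 0.0776]
orientation: [[-0.045, 0.999, -0.002], [0.999, 0.045, 0.0], [0.001, -0.002, -1.0]]
wrist_force: [0.1, -0.4, 0.1]
grip_width: 0.0326
finger_force: 0.0
```

{"api": "move_arm", "payload": {
  "xyz": [
    [0,0,0.08],
    [0,0,0.2],
    [0,0,0.33],
    [0,0,0.45],
    [-0.1,0,0.5],
    [-0.2,0,0.5],
    [-0.3,-0.1,0.5],
    [-0.4,-0.2,0.5],
    [-0.4,-0.3,0.5],
    [-0.4,-0.3,0.5],
    [-0.4,-0.3,0.5]
  ],
  "twist": [
    [0,0,0],
    [0,0,0],
    [0,0,0],
    [0,0,0],
    [0,0,0],
    [0,0,0],
    [0,0,0],
    [0,0,0],
    [0,0,0],
    [0,0,0],
    [0,0,0]
  ]
}}

```text
t: 11.85
tool_pos: [0.375, -0.3035, 0.228]
orientation: [[-0.044, 0.999, -0.001], [0.999, 0.044, 0.001], [0.001, -0.001, -1.0]]
wrist_force: [0.1, -0.1, -1.4]
grip_width: 0.0322
finger_force: 0.0
```

Run:
```python
from rig import snapshot
import cv2,numpy as np
S=snapshot("scene")["img"];T=snapshot("top")["img"]
cv2.imwrite("pics/c5.png",np.hstack([cv2.resize(a,None,fx=2,fy=2,interpolation=2) for a in (S[100:310,110:310],T[60:270,300:500])]))
```

```text
(no output)
```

View pics/c5.png

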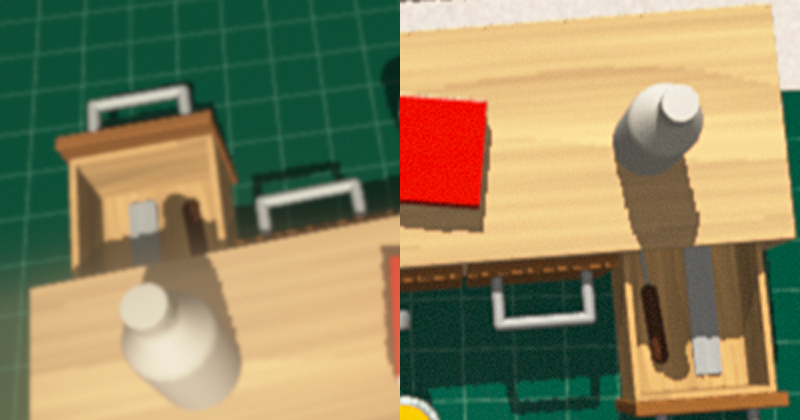

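The tool drawer is fully out (bar at crop (140,95)) and the brush drawer is shut (bar at (310,190)). The bottle and book stand where they were, and the robot is clear. Handing in.

```bash
python3 -c "
from rig import r
print(r.close_job())"
```

```text
the job is handed in; nothing more can be done
None
```

I pressed the tube home, shut the brush drawer, pulled the tool drawer out to its stop and let go, then handed the job in at about 12 s; no verdict came back, but the last pictures showed both drawers as required and the bottle and book undisturbed.

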